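# Flip the stock tags of the jar bins

## Task

Beside each jar bin is a hinged tag: push the tags over with the fingertips, gently and without gripping anything, so that every full bin (a jar in both of its cells) shows the steel-disc face of its tag upwards, and every bin that still lacks a jar shows the bare face. Some tags may already be right. Leave the jars, the cup, the brush and the tin where they are.

Things in the scene. Friction and masses are not known exactly. Their poses are not given: they have to be found in the camera images.
- rack: fixed plywood base board 200 x 470 x 8 mm. x points from the tag row to the bin row (away from the robot, +-0.12 rad), y along the rows. Origin at table level below the middle of the line of tag hinges; board from x = -40 to 160 mm. Stands at x = 0, bins at x = 90, both at y = -165, -55, 55, 165 mm, in any order; a tag belongs to the bin directly beside it in +x
- stand_a: fixed grey stand of tag_a: block 34 (x) x 74 (y) x 50 mm high, with two cheeks (14 x 6 mm, at y = +-34 mm, tops 69 mm above its origin) that carry the hinge pin along y, at x = 0, 65 mm above its origin. Origin: centre of its underside, 8 mm above the table. Axes as the rack
- tag_a (a joint): tag on stand_a: light wooden plate 56 wide (y) x 70 long x 5 mm, 45 g, hinged at its lower edge, steel disc (40 mm dia, 3 mm thick) on one face. 0 upright; +0.65 rad tipped to -x, away from the bin, disc up; -0.65 tipped to +x, to the bin, bare face up. Swings freely, falls to the side of upright it is on. Rigid end stops. Free edge at rest 56 mm above, 42 mm beside the hinge
- stand_b: fixed grey stand of tag_b: block 34 (x) x 74 (y) x 50 mm high, with two cheeks (14 x 6 mm, at y = +-34 mm, tops 69 mm above its origin) that carry the hinge pin along y, at x = 0, 65 mm above its origin. Origin: centre of its underside, 8 mm above the table. Axes as the rack
- tag_b (a joint): tag on stand_b: light wooden plate 56 wide (y) x 70 long x 5 mm, 45 g, hinged at its lower edge, steel disc (40 mm dia, 3 mm thick) on one face. 0 upright; +0.65 rad tipped to -x, away from the bin, disc up; -0.65 tipped to +x, to the bin, bare face up. Swings freely, falls to the side of upright it is on. Rigid end stops. Free edge at rest 56 mm above, 42 mm beside the hinge
- stand_c: fixed grey stand of tag_c: block 34 (x) x 74 (y) x 50 mm high, with two cheeks (14 x 6 mm, at y = +-34 mm, tops 69 mm above its origin) that carry the hinge pin along y, at x = 0, 65 mm above its origin. Origin: centre of its underside, 8 mm above the table. Axes as the rack
- tag_c (a joint): tag on stand_c: light wooden plate 56 wide (y) x 70 long x 5 mm, 45 g, hinged at its lower edge, steel disc (40 mm dia, 3 mm thick) on one face. 0 upright; +0.65 rad tipped to -x, away from the bin, disc up; -0.65 tipped to +x, to the bin, bare face up. Swings freely, falls to the side of upright it is on. Rigid end stops. Free edge at rest 56 mm above, 42 mm beside the hinge
- stand_d: fixed grey stand of tag_d: block 34 (x) x 74 (y) x 50 mm high, with two cheeks (14 x 6 mm, at y = +-34 mm, tops 69 mm above its origin) that carry the hinge pin along y, at x = 0, 65 mm above its origin. Origin: centre of its underside, 8 mm above the table. Axes as the rack
- tag_d (a joint): tag on stand_d: light wooden plate 56 wide (y) x 70 long x 5 mm, 45 g, hinged at its lower edge, steel disc (40 mm dia, 3 mm thick) on one face. 0 upright; +0.65 rad tipped to -x, away from the bin, disc up; -0.65 tipped to +x, to the bin, bare face up. Swings freely, falls to the side of upright it is on. Rigid end stops. Free edge at rest 56 mm above, 42 mm beside the hinge
- bin_1: fixed open cardboard bin, 75 (x) x 100 (y) x 40 mm high, walls 4 mm, with one divider that makes two cells side by side along y (cell centres at y = +-24 mm). It is full when both cells hold a jar. Origin: centre of its underside, on the board. Same axes as the rack
- bin_2: fixed open cardboard bin, 75 (x) x 100 (y) x 40 mm high, walls 4 mm, with one divider that makes two cells side by side along y (cell centres at y = +-24 mm). It is full when both cells hold a jar. Origin: centre of its underside, on the board. Same axes as the rack
- bin_3: fixed open cardboard bin, 75 (x) x 100 (y) x 40 mm high, walls 4 mm, with one divider that makes two cells side by side along y (cell centres at y = +-24 mm). It is full when both cells hold a jar. Origin: centre of its underside, on the board. Same axes as the rack
- bin_4: fixed open cardboard bin, 75 (x) x 100 (y) x 40 mm high, walls 4 mm, with one divider that makes two cells side by side along y (cell centres at y = +-24 mm). It is full when both cells hold a jar. Origin: centre of its underside, on the board. Same axes as the rack
- jar_1: small closed glass jar with a steel lid, 38 mm across, 56 mm high, 90 g, standing loose in a cell of one of the bins, its lid about 68 mm above the table. Origin: centre of its underside. To be left alone
- jar_2: small closed glass jar with a steel lid, 38 mm across, 56 mm high, 90 g, standing loose in a cell of one of the bins, its lid about 68 mm above the table. Origin: centre of its underside. To be left alone
- jar_3: small closed glass jar with a steel lid, 38 mm across, 56 mm high, 90 g, standing loose in a cell of one of the bins, its lid about 68 mm above the table. Origin: centre of its underside. To be left alone
- jar_4: small closed glass jar with a steel lid, 38 mm across, 56 mm high, 90 g, standing loose in a cell of one of the bins, its lid about 68 mm above the table. Origin: centre of its underside. To be left alone
- jar_5: small closed glass jar with a steel lid, 38 mm across, 56 mm high, 90 g, standing loose in a cell of one of the bins, its lid about 68 mm above the table. Origin: centre of its underside. To be left alone
- cup: bystander: loose white plastic cup, 72 mm across, 85 mm high, standing left of the board. Origin: centre of its underside
- brush: bystander: loose brush, 170 mm long, lying on the table right of the board. Origin: middle of its underside, its x axis along it
- tin: bystander: loose plain metal tin, 70 x 50 x 45 mm high, left of the board. Origin: centre of its underside

How it is judged:
At the end, for the whole second after the job is handed in: All tags at rest: beside each full bin disc face up on the robot's side (joint above 0.5 rad), beside each bin with one jar or none bare face up on the bin's side (below -0.5 rad); jars within 15 mm, cup, brush and tin within 20 mm of their starts ((((horizontal distance between stand_a and bin_1 below 0.115 m or horizontal distance between stand_a and bin_3 below 0.115 m) and value of joint tag_a above 0.5 rad) or ((horizontal distance between stand_a and bin_2 below 0.115 m or horizontal distance between stand_a and bin_4 below 0.115 m) and value of joint tag_a below -0.5 rad)) and velocity of joint tag_a between -0.2 and 0.2 rad/s and (((horizontal distance between stand_b and bin_1 below 0.115 m or horizontal distance between stand_b and bin_3 below 0.115 m) and value of joint tag_b above 0.5 rad) or ((horizontal distance between stand_b and bin_2 below 0.115 m or horizontal distance between stand_b and bin_4 below 0.115 m) and value of joint tag_b below -0.5 rad)) and velocity of joint tag_b between -0.2 and 0.2 rad/s and (((horizontal distance between stand_c and bin_1 below 0.115 m or horizontal distance between stand_c and bin_3 below 0.115 m) and value of joint tag_c above 0.5 rad) or ((horizontal distance between stand_c and bin_2 below 0.115 m or horizontal distance between stand_c and bin_4 below 0.115 m) and value of joint tag_c below -0.5 rad)) and velocity of joint tag_c between -0.2 and 0.2 rad/s and (((horizontal distance between stand_d and bin_1 below 0.115 m or horizontal distance between stand_d and bin_3 below 0.115 m) and value of joint tag_d above 0.5 rad) or ((horizontal distance between stand_d and bin_2 below 0.115 m or horizontal distance between stand_d and bin_4 below 0.115 m) and value of joint tag_d below -0.5 rad)) and velocity of joint tag_d between -0.2 and 0.2 rad/s and distance of each of jar_1, jar_2, jar_3, jar_4, jar_5 from where it was at the start of the episode below 0.015 m and distance of each of cup, brush, tin from where it was at the start of the episode below 0.02 m); the robot touches nothing.
It fails at once if a jar is lifted, carried or shifted by more than 15 mm (distance of any of jar_1, jar_2, jar_3, jar_4, jar_5 from where it was at the start of the episode above 0.015 m).
It fails at once if the cup, the brush or the tin is shifted by more than 20 mm (distance of any of cup, brush, tin from where it was at the start of the episode above 0.02 m).
It fails at once if a tag or its stand is pushed harder than 25 N (contact force between anything else and stand_a above 25 N or contact force between anything else and stand_b above 25 N or contact force between anything else and stand_c above 25 N or contact force between anything else and stand_d above 25 N).
It also fails if it takes over 48 s, if anything falls off the work surface, if the arm or the gripper's body presses on something with over 40 N, if the wrist force passes 120 N, or if a joint passes its speed limit or range.

## Robot

A 6-joint arm with a two-finger parallel gripper is mounted at the origin on the work surface. World frame = base frame: x ahead of the robot, y to its left, z up, the work surface at z = 0. Lengths are in m, angles in rad, forces in N, time in s.
With the tool pointing down it reaches from about 0.275 to 0.875 m from the base axis. Payload 12.5 kg.
Tool frame: the origin (TCP) lies on the centre line of the jaws, within the pads' length; the fingertips stand r.finger_overhang ahead of it and the grasp point (between the pads) lies 3 mm ahead of it (r.finger_overhang is the distance from the TCP to the fingertips, in m); z points along the fingers, y is the direction in which the jaws open and shut (so a half turn about z gives the same grasp; the last joint's range is limited). The gripper opens to 85 mm and grips with 20 to 120 N. Pads are 22 mm wide; open, the fingers measure 114 mm over their backs; the gripper's body (76 mm by 85 mm) begins 54 mm behind the grasp point. The pads swing forward as they close: fully open they stand 13 mm farther back than shut.
Start: joints at [-1.294, 0.351, 1.652, -0, 1.139, -0.085], TCP at [0.195, -0.514, 0.253] pointing down, gripper open.
Joint ranges: [-2.75, 2.75], [-0.79, 2.1], [0.01, 2.65], [-1.57, 4.71], [0.07, 3.14], [-2.87, 2.87]. Speed limits (rad/s): [2.22, 2.22, 2.79, 3.14, 3.14, 3.14].

## Interface

Orientations are given as a unit quaternion [x, y, z, w].
In Python, from cell import r, optics gives the robot as it stands. The module is installed in compiled form; this text tells all that it offers. Calls block until the motion is done:
- r.move_to(position, orientation): joint-space move of the TCP to a pose.
- r.move_linear(position, rot=None, vel=0.15): straight line of the TCP; rot=None keeps the orientation; vel is the mean speed in m/s.
- r.set_joints(angles): joint-space move.
- r.set_gripper(opening, squeeze=None): opening from 0.0 (shut) to 1.0 (fully open); squeeze is the grip in N (None keeps the last); returns when the fingers have stopped.
- r.sleep(seconds).
- r.inverse_kinematics(position, orientation): joint angles nearest the present ones, or None.
- optics.get_image(name): name is "scene" or "top" or "wrist"; returns a dict with "pixels" (420x560x3 uint8, red, green, blue), "depth" (420x560 float32, m along the optical axis (not along the pixel's ray), 0 where there is no reading), "fx", "fy", "cx", "cy" (pixels), "camera_from_world" (4x4, takes a point from world to camera coordinates); the wrist camera has in their place "mount" (4x4, takes a point from camera to tool coordinates, whose origin is the TCP and whose axes are the flange's). Camera axes: x right, y down, z forward; pixel columns grow to the right and rows downward; lengths in m; the calibration is good to about 2 mm. A picture is of the moment at which its call begins: read the wrist's pose just before it.
A pose or a line that the arm cannot do raises r.PlanningError and nothing moves.
- r.hand_in(): hands the job in, once; it reports no verdict.
Readings, each from a call of its own:
- r.current_t(): time.
- r.current_q(): joint angles.
- r.current_qvel(): joint speeds.
- r.current_effort(): joint torques, N m.
- r.current_tool_pos(): TCP position.
- r.current_ee_rot(): TCP orientation.
- r.current_contact_force(): force on the tool from outside, world axes, zero at the start.
- r.current_torque(): the same for the moment, N m.
- r.current_opening(): opening from 0.0 (shut) to 1.0 (fully open).
Only numpy, scipy, OpenCV 4.12 (cv2) and the standard library are available. Lean on these libraries where they do the work, as an engineer would, in place of code of your own. Each camera call takes 0.05 s, during which the arm holds its last target.

## Working session

There is one attempt and no reset: what is moved stays moved. The work goes in short steps, each a Python script; the robot and the scene stay as the last script left them, time stands still between calls to the robot, and variables do not carry over. Pictures are saved under pics/ and viewed, and the job is handed in when it is done.

```bash
mkdir -p pics; python3 - <<'E'
from cell import r,optics
import cv2,numpy as np
for n in("scene","top"):
    d=optics.get_image(n); cv2.imwrite(f"pics/{n}0.png",d["pixels"][:,:,::-1]); np.savez(f"{n}0.npz",**d)
    print(n,d["fx"],d["cx"],d["cy"],np.round(np.linalg.inv(d["camera_from_world"]),3).tolist())
print(r.finger_overhang,r.current_t(),r.current_ee_rot(),r.current_opening())
E
```

```text
scene 508.22280540911464 281.51436958213327 210.7391844886141 [[0.261, 0.526, -0.809, 1.504], [0.965, -0.127, 0.229, -0.247], [0.018, -0.841, -0.541, 0.718], [0.0, 0.0, 0.0, 1.0]]
top 379.6855588031897 278.27464747274473 209.29524200875773 [[0.025, -0.987, 0.159, 0.384], [-0.999, -0.03, -0.026, 0.028], [0.03, -0.158, -0.987, 1.093], [0.0, 0.0, 0.0, 1.0]]
0.022 0.1 [ 9.83684442e-01  1.79901719e-01 -4.37636366e-05 -5.36738203e-04] 0.9985766393493323
```

View pics/scene0.png

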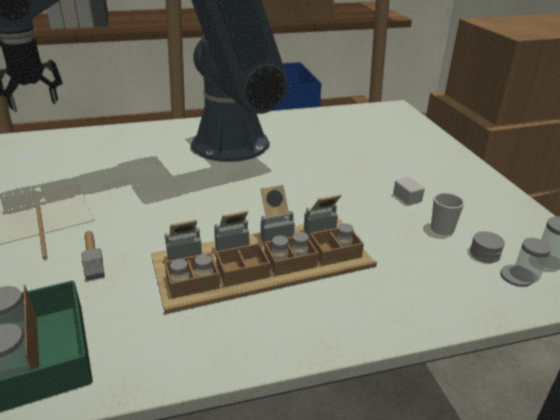

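View pics/top0.png

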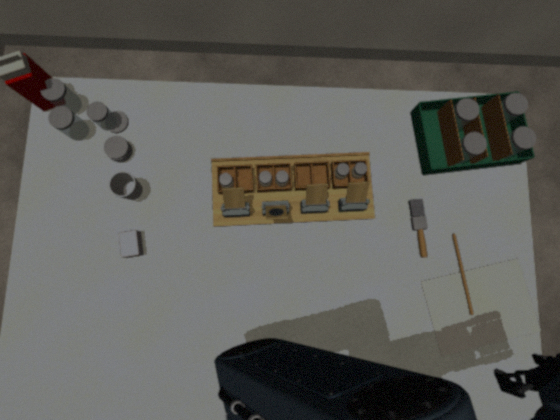

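The bins, left to right in the top view (+y to −y), hold 1, 2, 0 and 2 jars. Tags 1 and 3 look bare face up on the bin side, tag 2 disc up on the robot side, and tag 4 (~355,195) bare face up on the bin side, so only tag 4 would be wrong. I'll zoom in to confirm that and measure positions.

```bash
cat > h.py <<'E'
import numpy as np,cv2
def ray(d,u,v,z):
    T=np.linalg.inv(d["camera_from_world"]); k=np.array([(u-d["cx"])/d["fx"],(v-d["cy"])/d["fy"],1.])
    w=T[:3,:3]@k; return T[:3,3]+w*(z-T[2,3])/w[2]
E
python3 - <<'E'
from h import *
d=dict(np.load("top0.npz")); s=dict(np.load("scene0.npz"))
a=cv2.resize(d["pixels"][145:235,200:385],None,fx=4.3,fy=4.3,interpolation=cv2.INTER_CUBIC)
cv2.imwrite("pics/z1.png",cv2.convertScaleAbs(a[:,:,::-1],alpha=1.5))
a=cv2.resize(s["pixels"][175:310,145:385],None,fx=3.3,fy=3.3,interpolation=cv2.INTER_CUBIC)
cv2.imwrite("pics/z2.png",cv2.convertScaleAbs(a[:,:,::-1],alpha=1.4))
hsv=cv2.cvtColor(d["pixels"],cv2.COLOR_RGB2HSV)
m=((hsv[:,:,1]>70)&(hsv[:,:,0]<30)).astype(np.uint8)*255; m[:140]=0;m[240:]=0;m[:,:190]=0;m[:,390:]=0
m=cv2.morphologyEx(m,cv2.MORPH_CLOSE,np.ones((9,9)))
c=max(cv2.findContours(m,0,2)[0],key=cv2.contourArea); R=cv2.minAreaRect(c)
b=cv2.boxPoints(R);print(b)
W=np.array([ray(d,u,v,.008) for u,v in b]); print(W.round(4), np.linalg.norm(W-np.roll(W,1,0),axis=1))
# tag tops: depth cloud above 0.09
vv,uu=np.mgrid[140:235,200:385]; z=d["depth"][140:235,200:385]
P=np.stack([(uu-d["cx"])/d["fx"]*z,(vv-d["cy"])/d["fy"]*z,z],-1).reshape(-1,3)
T=np.linalg.inv(d["camera_from_world"]);P=P@T[:3,:3].T+T[:3,3]
P=P[(P[:,2]>.11)&(P[:,2]<.2)]
k=np.argsort(P[:,1]); P=P[k]
for g in np.split(P,np.where(np.diff(P[:,1])>.02)[0]+1):
    print(len(g),g.mean(0).round(3),g.min(0).round(3),g.max(0).round(3))
E
```

```text
[[210.02269 158.49895]
 [371.05362 151.17937]
 [374.1134  218.49483]
 [213.08249 225.8144 ]]
[[ 0.7041  0.2039  0.008 ]
 [ 0.7432 -0.2737  0.008 ]
 [ 0.5402 -0.2798  0.008 ]
 [ 0.5055  0.1845  0.008 ]] [0.19961596 0.47916861 0.20307342 0.46566002]
179 [ 0.609 -0.206  0.121] [ 0.597 -0.235  0.11 ] [ 0.619 -0.178  0.132]
175 [ 0.6   -0.097  0.121] [ 0.588 -0.125  0.11 ] [ 0.611 -0.07   0.133]
153 [0.524 0.007 0.122] [ 0.513 -0.021  0.11 ] [0.538 0.034 0.133]
176 [0.584 0.122 0.121] [0.571 0.095 0.11 ] [0.593 0.15  0.133]
```

```bash
sleep 1; ls pics
```

```text
scene0.png
top0.png
z1.png
z2.png
```

View pics/z1.png

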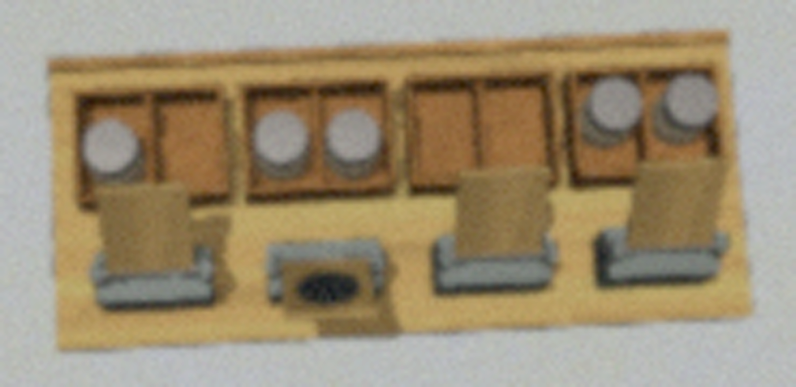

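View pics/z2.png

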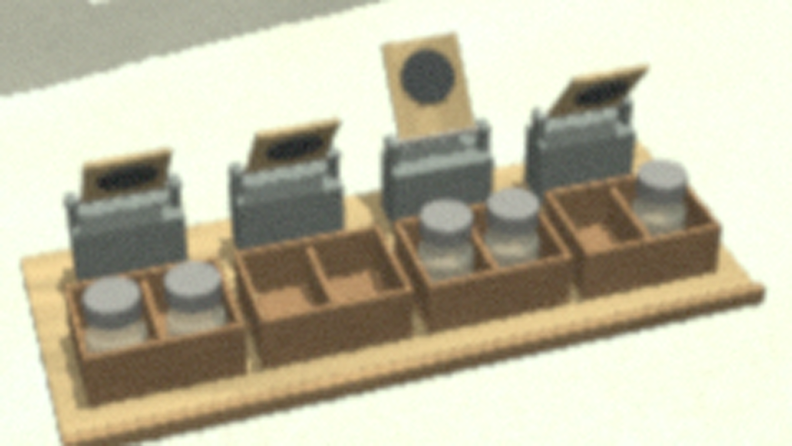

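The zooms confirm it: the jar counts are 1, 2, 0, 2 and only tag 4 (y≈−0.206) needs flipping. I'll push it from the bin side toward the robot with the fingers shut.

```bash
python3 - <<'E'
from cell import r,optics
import cv2,numpy as np
from scipy.spatial.transform import Rotation as R
yr=np.array([-.025,.328,0]);yr/=np.linalg.norm(yr); xr=np.array([yr[1],-yr[0],0])
hinge=np.array([.609,-.206,0])-.036*xr; print(hinge)
q=R.from_matrix(np.c_[xr,-yr,[0,0,-1]]).as_quat()
r.set_gripper(0.0,20)
p=lambda x,zt: hinge+x*xr+np.array([0,0,zt+r.finger_overhang])
r.move_to(p(.072,.22),q)
print(r.current_t(),r.current_tool_pos())
for n in("scene","top"):
    d=optics.get_image(n); cv2.imwrite(f"pics/{n}1.png",d["pixels"][:,:,::-1])
print(r.finger_overhang,r.current_opening(),r.current_contact_force())
E
```

```text
[ 0.57310412 -0.20873597  0.        ]
2.8417 [ 0.64451797 -0.2041785   0.24208558]
0.022 0.0020733737940999944 [ 0.4559983  -0.38438293 -0.22021704]
```

View pics/scene1.png

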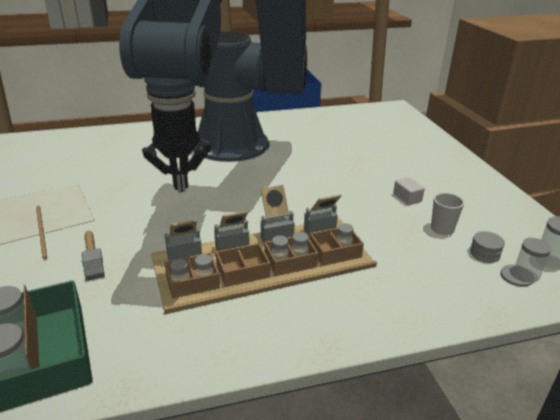

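The shut fingers, tips near (180,188), hang above tag 4 and clear of everything. Next I descend and push slowly.

```bash
python3 - <<'E'
from cell import r,optics
import cv2,numpy as np
yr=np.array([-.025,.328,0]);yr/=np.linalg.norm(yr); xr=np.array([yr[1],-yr[0],0])
hinge=np.array([.609,-.206,0])-.036*xr
p=lambda x,zt: hinge+x*xr+np.array([0,0,zt+r.finger_overhang])
d=np.load("top0.npz"); s=np.load("scene0.npz")
t=s["camera_from_world"]@np.r_[p(.072,.22)-[0,0,r.finger_overhang],1]
print("tip px predicted",s["fx"]*t[0]/t[2]+s["cx"],s["fy"]*t[1]/t[2]+s["cy"])
r.move_linear(p(.072,.108),vel=.1); print(r.current_contact_force())
for x in(.05,.03,.02,.01,.001):
    r.move_linear(p(x,.108),vel=.04); print(x,r.current_contact_force().round(2))
r.sleep(.5)
d=optics.get_image("scene"); cv2.imwrite("pics/scene2.png",d["pixels"][:,:,::-1])
r.move_linear(p(.001,.25),vel=.1)
r.sleep(1)
for n in("scene","top"):
    d=optics.get_image(n); cv2.imwrite(f"pics/{n}3.png",d["pixels"][:,:,::-1]);np.savez(f"{n}3.npz",**d)
a=cv2.resize(d["pixels"][145:235,200:385],None,fx=4.3,fy=4.3,interpolation=cv2.INTER_CUBIC)
print(r.current_t())
E
```

```text
tip px predicted 181.82203899072792 190.3274552372127
[-0.30582757  0.56390548 -0.22545676]
0.05 [-0.22  0.75  0.  ]
0.03 [ 0.33 -0.57 -0.09]
0.02 [ 0.68 -0.28  1.52]
0.01 [-0.23  0.48 -0.15]
0.001 [ 0.12 -0.3  -0.5 ]
9.95
```

View pics/scene3.png

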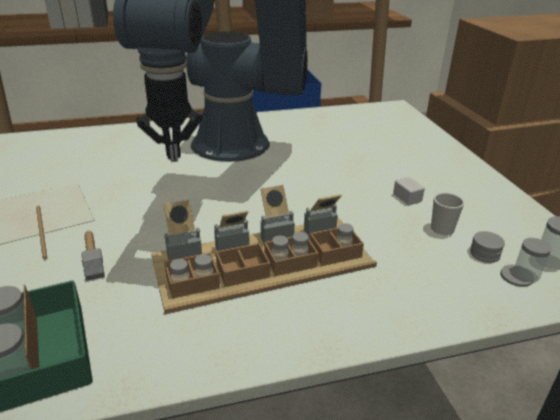

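View pics/scene2.png

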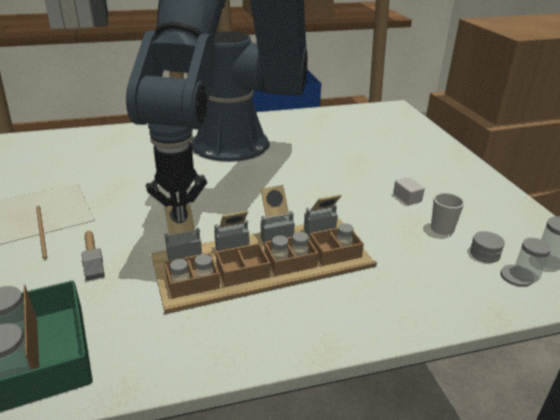

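After the push, tag 4 stands at (180,217) with its disc facing the same way as tag 2 at (275,200), and the gripper is clear above it. I'll run a numerical check that nothing else changed, then hand in.

```bash
python3 - <<'E'
from cell import r,optics
import numpy as np,cv2
d=np.load("scene0.npz");e=np.load("scene3.npz")
def tagpts(d):
    z=d["depth"][170:260,150:360];vv,uu=np.mgrid[170:260,150:360]
    P=np.stack([(uu-d["cx"])/d["fx"]*z,(vv-d["cy"])/d["fy"]*z,z],-1).reshape(-1,3)
    T=np.linalg.inv(d["camera_from_world"]);P=P@T[:3,:3].T+T[:3,3]
    P=P[(P[:,2]>.11)&(P[:,2]<.15)&(P[:,0]>.4)]
    for y in(-.206,-.097,.007,.122):
        g=P[abs(P[:,1]-y)<.03];print(y,len(g),g.mean(0).round(3),g[:,2].max().round(3))
tagpts(d);print();tagpts(e)
df=np.abs(cv2.blur(d["pixels"],(3,3)).astype(int)-cv2.blur(e["pixels"],(3,3))).max(2)
for n,(u0,v0,u1,v1) in dict(jars4=(165,258,220,285),jars2=(268,233,312,258),jar1=(335,225,358,245),cup=(430,190,465,238),tin=(392,178,426,204),brush=(78,230,106,278)).items():
    q=df[v0:v1,u0:u1];print(n,q.max(),(q>40).sum())
r.hand_in();print(r.current_t())
E
```

```text
-0.206 171 [ 0.616 -0.206  0.122] 0.134
-0.097 161 [ 0.607 -0.098  0.122] 0.133
0.007 275 [0.528 0.007 0.121] 0.133
0.122 140 [0.59  0.121 0.122] 0.133

-0.206 307 [ 0.545 -0.21   0.121] 0.132
-0.097 156 [ 0.607 -0.097  0.122] 0.133
0.007 282 [0.528 0.007 0.12 ] 0.132
0.122 135 [0.59  0.121 0.122] 0.132
jars4 32 0
jars2 9 0
jar1 11 0
cup 12 0
tin 11 0
brush 12 0
the job is handed in; nothing more can be done
the job is handed in; nothing more can be done
```

I flipped the one wrong tag and handed the job in. It was the tag at the far right (−y) end of the rack, beside a full bin. It had been showing its bare face.

- **Starting state:** the bins from +y to −y held 1, 2, 0 and 2 jars. The other three tags were already right.
- **The push:** with the fingers shut, I pushed the tag slowly from the bin side until it fell over toward the robot. The contact force at the tool, read after each step of the push, never rose above about 2 N.
- **Last checks:** the top of the flipped tag moved from x ≈ 0.616 to 0.545 m and came to rest with its disc up. The other three tags did not move. The before and after pictures showed no visible shift of the jars, cup, brush or tin. The gripper was raised clear of everything, and the arm had used about 10 s after the push.

None of my checks failed or disagreed. The hand-in itself reports no verdict.

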